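# Catch the nuts from the chute and put them on the scale

### The job

Take the coupling off the counting scale and lay it on the bench. Pick up the cup by its handle, hold it under the chute's outlet and push the sprung paddle back with the cup's rim, so that the gate lifts and all four nuts slide into the cup; let none fall on the bench. Then draw the cup away so that the gate shuts, and stand the cup with its nuts upright in the middle of the scale's pan, without disturbing the yellow flange, spray can and wood block.

Things in the scene. Friction and masses are not known exactly. Their poses are not given: they have to be found in the camera images.
- chute: fixed sloping steel chute on a grey column, holding the nuts. Origin on the bench straight below the lip of its outlet; -x is its front, where nuts come out, y across. Floor: from the lip, 220 mm above the bench, climbing 35 degrees towards +x for 150 mm, clear width 33 mm. Column 24x40 mm, centred 50 mm behind the lip (+x), on a foot that begins 14 mm behind the lip
- chute_lip (a point): middle of the edge of the chute's outlet, where nuts leave; axes as chute
- canopy_edge (a point): middle of the underside of the front edge of the fixed canopy over the outlet: 92 mm in front of the lip, 239 mm above the bench; the canopy is 96 mm wide. A gripper pointing straight down on the cup's handle would strike it: lean the tool back 35 to 45 degrees. Axes as chute
- paddle (a joint): sprung steel paddle, 44 mm wide, hinged 8 mm below and 12 mm behind the lip, 58 mm long downwards: 0 at rest, when it leans forward 37 degrees, up to 0.72 rad when pushed back (2 to 4 N). Pushing it back with the cup's rim lifts the gate; it springs back when let go
- paddle_tip (a point): the rubber-edged lower end of the paddle (at rest 22 mm in front of the lip and 52 mm below it)
- gate (a joint): plate that closes the outlet, lifted 50 mm per rad of paddle: 0 shut; nuts pass from about 0.015 m (paddle 0.30 rad). With the cup upright and its rim 40 mm below the lip, that is when the far side of the rim is about level with the lip (x -0.001 in the chute's frame); at +0.009 it is well open
- cup: loose aluminium cup, round, 90 mm across at the rim, 84 mm at the foot, 70 mm high, wall 3 mm, floor 4 mm, with one straight black handle; weighs about 0.16 kg. Origin under the centre of its foot, z up through the mouth; the handle points along -x: a bar 14 mm wide (y), 22 mm high, from 44 to 100 mm off the cup's axis, its mid-height 52 mm above the foot
- cup_handle (a point): point to grip on the handle: 75 mm from the cup's axis, 52 mm above its foot; axes as cup
- nut1: one of four equal steel hex nuts, 24 mm across flats, 28 mm across corners, 13 mm thick, 33 g, lying in a row in the chute behind the gate. Origin in the middle of one flat face, z along its axis
- nut2: one of four equal steel hex nuts, 24 mm across flats, 28 mm across corners, 13 mm thick, 33 g, lying in a row in the chute behind the gate. Origin in the middle of one flat face, z along its axis
- nut3: one of four equal steel hex nuts, 24 mm across flats, 28 mm across corners, 13 mm thick, 33 g, lying in a row in the chute behind the gate. Origin in the middle of one flat face, z along its axis
- nut4: one of four equal steel hex nuts, 24 mm across flats, 28 mm across corners, 13 mm thick, 33 g, lying in a row in the chute behind the gate. Origin in the middle of one flat face, z along its axis
- scale: fixed grey counting scale, 130x118 mm, housing 44 mm high, with a round steel pan on top and a display at its front (-x). Origin on the bench under the centre of the housing
- pan (a point): centre of the top of the scale's round pan: 116 mm across, 55 mm above the bench
- coupling: loose steel pipe coupling lying on the pan, 93 mm long (its y), 39 mm wide, 34 mm high, about 0.3 kg. Origin under its centre
- pump_flange: yellow-painted round pump flange, 66 mm wide, 36 mm high; a bystander. Origin under its centre
- spray_can: blue spray can with a white cap, 65 mm across, 199 mm high, standing; a bystander. Origin under its centre
- wood_block: softwood packing block, 45x90 mm, 32 mm high; a bystander. Origin under its centre
- riser: fixed dark steel riser, an upturned channel 98x98 mm and 55 mm high, on which the cup stands at the start. Origin on the bench under its centre

How it is judged:
By the outcome, as a careful person would: the job done as asked, in the order asked, and still so for the second after the job is handed in, with the robot touching nothing.
It also fails if it takes over 53 s, if anything falls off the work surface, if the arm or the gripper's body presses on something with over 40 N, if the wrist force passes 120 N, or if a joint passes its speed limit or range.

### The arm

A 6-joint arm with a two-finger parallel gripper is mounted at the origin on a cart in front of the work surface, level with it; the furniture and walls round the work are solid. World frame = base frame: x ahead of the robot, y to its left, z up, the work surface at z = 0. Lengths are in mm, angles in rad, forces in N, time in s.
With the tool pointing down it reaches from about 400 to 925 mm from the base axis. Payload 12.5 kg.
Tool frame: the origin (TCP) lies midway between the tips of the shut fingers; the grasp point (between the pads) lies 19 mm behind it; z points along the fingers, y is the line along which they close (so a half turn about z gives the same grasp; the last joint's range is limited). The gripper opens to 95 mm and grips with 3 to 60 N. Pads are 20 mm wide; open, the fingers measure 119 mm over their backs; the gripper's body (75 mm by 180 mm) begins 59 mm behind the grasp point.
Start: joints at [-1.32, 0.491, 1.559, -0, 1.092, -0.106], TCP at [218.322, -585.647, 214.661] pointing down, gripper open.
Joint ranges: [-3.1, 3.1], [-0.84, 2.19], [0.05, 2.79], [-1.13, 4.28], [0.06, 2.93], [-2.69, 2.69]. Speed limits (rad/s): [2.22, 2.22, 2.79, 3.14, 3.14, 3.14].

### API

Orientations are given as [roll, pitch, yaw] about the fixed x, y, z axes, in that order (R = Rz(yaw) Ry(pitch) Rx(roll)).
In Python, from cell import env gives the robot as it stands.
- The arm moves only by the shell command python3 -m inch 'ROWS'. ROWS is JSON, a list of rows, each a list of 7 numbers: the turn, a rotation vector about the tool's x, y, z in rad, then the shift along the tool's x, y, z in cm, then the closure, from -1 (fully open) to 1 (shut). A call has 1 to 20 rows; each row shifts and turns the commanded pose from where the row before left it, along the tool's axes as they then stand; what a row does not reach is not made up. A row lasts 1/8 s, in which the tool goes at most 62.5 mm and 10.7 degrees, less where a joint would pass 70% of its speed; a pose out of reach is approached as far as the arm can. A call with a gripper value outside its range is refused whole. The fingers move at their own pace and stop on an object; the grip force is fixed at half the most. Time passes only in rows, so rows that do not move let the fingers close. It gives the time, the measured TCP pose, the force, the opening and the grip force at its end, in the units of the state.
- env.state(): the state, without advancing time (a new reading comes with each control period).
- env.read_camera(name): name is "side" or "top"; returns a dict with "img" (420x560x3 uint8, red, green, blue), "depth" (420x560 float32, mm along the optical axis (not along the pixel's ray), 0 where there is no reading), "fx", "fy", "cx", "cy" (pixels), "position" and "orientation" of the camera in the world. Camera axes: x right, y down, z forward; pixel columns grow to the right and rows downward; lengths in mm; the calibration is good to about 2 mm. A picture is of the moment at which its call begins.
- env.job_done(): hands the job in; it is judged then, once.
Trained networks look in a picture, given as the dict that the camera call returned (one of the last four; its "shot" number tells which), for a name from the list of things; names that differ only in an ending like _2 or _b are one class to them, and where a whole thing is asked for, a point or a joint stands for the part that bears it (a point fixed in the world has none). Each returns a list of dicts, best first, with "score" (0 to 1); they miss things now and then, are a little off and sometimes report something else, mostly with a low value. They report only what shows in the picture. A call takes as long as a camera call.
- env.find_in(picture, target): "centre" ([x, y, z] in mm, in the coordinates of the camera as it stood for that picture, good to about 4 mm: the middle of the surface that is visible of it).
- env.trace(picture, target): "mask" (420x560 bool, what is visible of it).
The state is a dict: "t": time; "joints": joint angles; "qvel": joint speeds; "tau": joint torques, N m; "eef_pos": TCP position; "tcp_rot": TCP orientation; "ft_force": force on the tool from outside, world axes, zero at the start; "moment": the same for the moment, N m; "opening": opening from 0.0 (shut) to 1.0 (fully open); "grip_force": force on a finger pad.
Only numpy, scipy, OpenCV 4.12 (cv2) and the standard library are available. Lean on these libraries where they do the work, as an engineer would, in place of code of your own. Each camera call takes 0.05 s, during which the arm holds its last target. There are 200 camera calls.

## Working session

There is one attempt and no reset: what is moved stays moved. The work goes in short steps, Python scripts to look and compute and a shell command to move; the robot and the scene stay as the last step left them, time stands still between calls to the robot, and variables do not carry over. Pictures are saved under pics/ and viewed, at most 10 in all, crops included, and the job is handed in when it is done.

```bash
ls; mkdir -p pics
cat > h.py <<'E'
from cell import env
import numpy as np, cv2
from scipy.spatial.transform import Rotation as R
def shot(name,save=None):
    p=env.read_camera(name)
    if save: cv2.imwrite('pics/'+save,cv2.cvtColor(p['img'],cv2.COLOR_RGB2BGR))
    return p
def Rc(p):
    o=np.array(p['orientation'])
    return R.from_euler('xyz',o).as_matrix() if o.size==3 else o
def w(p,c): return Rc(p)@np.array(c)+np.array(p['position'])
def cloud(p,m):
    v,u=np.nonzero(m&(p['depth']>0)); d=p['depth'][v,u]
    c=np.stack([(u-p['cx'])/p['fx']*d,(v-p['cy'])/p['fy']*d,d],1)
    return c@Rc(p).T+np.array(p['position'])
E
python3 - <<'E'
from h import *
for n in ['side','top']:
    p=shot(n,n+'0.png'); print(n,p['position'],p['orientation'],p['fx'])
    for t in ['chute','chute_lip','paddle','paddle_tip','canopy_edge','gate','cup','cup_handle','scale','pan','coupling','pump_flange','spray_can','wood_block','riser']:
        try:
            for f in env.find_in(p,t)[:2]: print(t,round(f['score'],2),w(p,f['centre']).round(0))
            m=env.trace(p,t)
            if m and t in('coupling','cup','pan','scale','riser','chute','pump_flange','spray_can','wood_block','paddle','cup_handle'):
                c=cloud(p,m[0]['mask']); print('   ext',np.percentile(c,[2,50,98],axis=0).round(0).tolist())
        except Exception as e: print(t,e)
print(env.state())
E
```

```text
pics
side [151.69641519 955.4592059  755.63194421] [-2.13590104  0.01095564 -2.64414912] 533.2301473913449
chute 0.73 [654. 184. 251.]
   ext [[542.0, 121.0, 7.0], [655.0, 181.0, 249.0], [729.0, 269.0, 319.0]]
chute_lip 0.7 [653. 182. 252.]
chute_lip 0.38 [613. 205. 173.]
paddle 0.49 [614. 204. 174.]
   ext [[602.0, 184.0, 167.0], [617.0, 203.0, 175.0], [635.0, 218.0, 189.0]]
paddle_tip 0.51 [620. 206. 174.]
canopy_edge 0.6 [657. 185. 250.]
gate 0.59 [612. 203. 242.]
cup 0.94 [491. 179. 100.]
cup 0.39 [451. 187.  41.]
   ext [[443.0, 119.0, 57.0], [490.0, 178.0, 101.0], [534.0, 246.0, 124.0]]
cup_handle 0.62 [492. 176. 100.]
cup_handle 0.39 [610. 202. 245.]
   ext [[443.0, 119.0, 59.0], [491.0, 179.0, 102.0], [534.0, 246.0, 125.0]]
scale 0.72 [483. 461.  43.]
   ext [[440.0, 383.0, 9.0], [485.0, 462.0, 44.0], [567.0, 495.0, 57.0]]
pan 0.61 [483. 465.  47.]
pan 0.61 [676. 152. 275.]
   ext [[440.0, 385.0, 12.0], [485.0, 463.0, 44.0], [567.0, 495.0, 57.0]]
coupling 0.86 [501. 452.  80.]
coupling 0.67 [655. 180. 248.]
   ext [[494.0, 391.0, 62.0], [506.0, 447.0, 83.0], [528.0, 476.0, 90
[... 2039 characters left out ...]
, 127.0]]
{'t': 3.1, 'joints': array([-1.31963164e+00,  4.90871496e-01,  1.55888302e+00, -6.82408060e-07,
        1.09169956e+00, -1.05615771e-01]), 'qvel': array([ 9.80607304e-06,  2.44600051e-03, -3.91754566e-05, -9.00731022e-04,
        3.93289177e-04,  1.12349603e-03]), 'tau': array([-1.08065258e-03, -6.12472415e+01, -2.58427227e+01,  6.92894356e-02,
        4.46372735e-02, -9.52114419e-06]), 'eef_pos': array([ 218.30529646, -585.66169146,  214.684515  ]), 'tcp_rot': array([3.14145492e+00, 1.52105959e-05, 3.56780772e-01]), 'ft_force': array([-1.06036061, -0.30501511,  0.04523474]), 'moment': array([ 0.01820612, -0.00582279,  0.00860649]), 'grip_force': 0.0, 'opening': 1.0021015436025695}
```

View pics/side0.png

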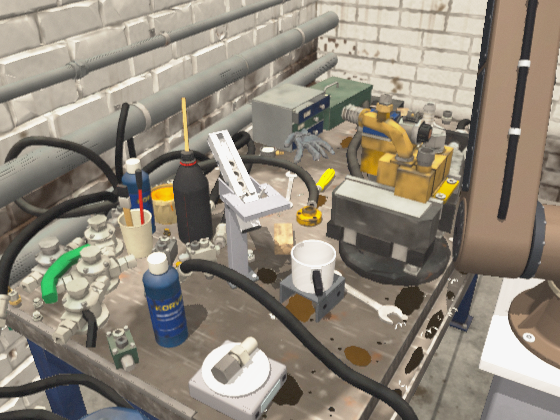

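View pics/top0.png

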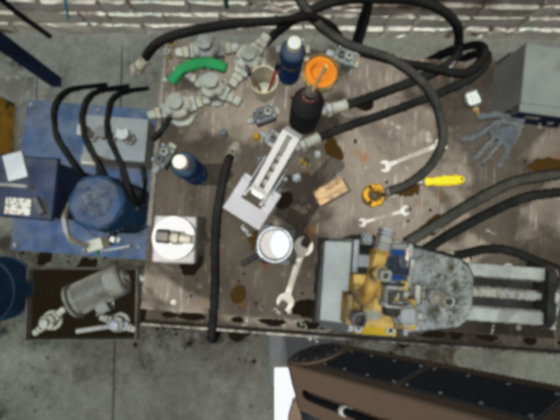

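Run:
```python
from h import *
import pickle
S={}
for n in ['side','top']:
    p=shot(n); S[n]=dict(p=p)
    for t in ['chute','cup','scale','coupling']:
        m=env.trace(p,t)
        if m: S[n][t]=m[0]['mask']
pickle.dump(S,open('S.pkl','wb'))
def rect(c,name):
    r=cv2.minAreaRect(c[:,:2].astype(np.float32)); print(name,len(c),'ctr',np.round(r[0],1),'size',np.round(r[1],1),'box',cv2.boxPoints(r).round(0).tolist(),'z',np.percentile(c[:,2],[5,50,95]).round(1))
for n in S:
    p=S[n]['p']; print(n)
    full=cloud(p,np.ones((420,560),bool))
    for lo in range(200,340,10):
        pass
    c=cloud(p,S[n]['chute']); 
    print(np.histogram(c[:,2],bins=np.arange(200,341,5)))
    rect(c[(c[:,2]>238)&(c[:,2]<256)],'canopy')
    rect(c[(c[:,2]>262)],'trough')
    c=cloud(p,S[n]['coupling']); rect(c[c[:,2]>70],'coupl')
    c=cloud(p,S[n]['cup']); t=c[c[:,2]>119]; rect(t,'rim')
    k=np.hypot(*(c[:,:2]-np.mean(t[:,:2],0)).T); print('rim mean',t.mean(0))
    f=full[(abs(full[:,0]-490)<130)&(abs(full[:,1]-165)<120)]
    h=f[(f[:,2]>95)&(f[:,2]<131)&(f[:,0]<545)]; np.save(n+'h.npy',h)
    ctr=cv2.minEnclosingCircle(t[:,:2].astype(np.float32)); print('circ',ctr)
    d=np.hypot(*(h[:,:2]-np.array(ctr[0])).T); hh=h[(d>55)&(d<110)]; print('handle',len(hh),hh.mean(0) if len(hh) else 0, np.percentile(hh[:,2],[5,95]) if len(hh) else 0)
    s=full[(abs(full[:,0]-505)<80)&(abs(full[:,1]-430)<80)&(full[:,2]>50)&(full[:,2]<60)]; rect(s,'pan'); print(cv2.minEnclosingCircle(s[:,:2].astype(np.float32)))
# height map from top, 50 mm grid
full=cloud(S['top']['p'],np.ones((420,560),bool))
print('hmap rows x 150..750 step50, cols y 600..-650 step 50')
for x in range(150,800,50):
    print(x,[int(np.percentile(q[:,2],98)) if len(q:=full[(abs(full[:,0]-x)<25)&(abs(full[:,1]-y)<25)]) else None for y in range(600,-700,-50)])
```

```text
side
(array([  1,   3,  18,  11,  10,   9,  32, 100, 279, 412, 898, 101,  91,
        86,  81,  90, 108,  94,  95,  92,  93,  86,  62,  68,  56,  26,
         0,   0]), array([200, 205, 210, 215, 220, 225, 230, 235, 240, 245, 250, 255, 260,
       265, 270, 275, 280, 285, 290, 295, 300, 305, 310, 315, 320, 325,
       330, 335, 340]))
canopy 1678 ctr [614.3 201.6] size [ 96.  150.7] box [[525.0, 201.0], [653.0, 121.0], [704.0, 203.0], [576.0, 282.0]] z [240.5 250.3 253.6]
trough 1090 ctr [665.7 167.7] size [ 48.  171.4] box [[581.0, 194.0], [724.0, 101.0], [751.0, 141.0], [607.0, 235.0]] z [265.2 291.8 322.6]
coupl 885 ctr [507.9 431.1] size [93.4 36.5] box [[482.0, 388.0], [518.0, 382.0], [534.0, 474.0], [498.0, 480.0]] z [72.8 83.4 89.8]
rim 310 ctr [475.6 173.5] size [ 89.  131.4] box [[396.0, 171.0], [507.0, 101.0], [555.0, 176.0], [444.0, 246.0]] z [119.5 122.8 125.6]
rim mean [489.89661603 166.40161966 122.60462649]
circ ((479.5194396972656, 183.17388916015625), 71.66239166259766)
handle 622 [496.49721739 152.87219933 111.1237163 ] [ 96.35226069 124.44559402]
pan 1963 ctr [510.
[... 2325 characters left out ...]
, 203, 203, 202, 130, 130, 130, 130, 133, 30, 29]
500 [-27, 16, 56, 90, 89, 41, 123, 4, 125, 75, 125, 201, 204, 355, 346, 206, 201, 187, 32, 31, 27, 29, 29, 22, 4, 4]
550 [50, 11, 54, 86, 74, 42, 138, 252, 253, 249, 54, 4, 3, 350, 7, 5, 3, 34, 36, 35, 32, 30, 4, 4, 4, 4]
600 [56, 40, 6, 3, 4, 3, 142, 255, 260, 254, 3, 33, 33, 3, 35, 34, 8, 4, 25, 36, 36, 33, 32, 31, 25, 3]
650 [55, 48, 6, 3, 164, 157, 140, 253, 274, 288, 6, 34, 35, 33, 36, 41, 44, 44, 29, 30, 32, 37, 36, 34, 33, 32]
700 [67, 68, 51, 52, 199, 193, 128, 113, 285, 320, 325, 47, 8, 5, 4, 7, 36, 47, 47, 31, 39, 42, 31, 35, 36, 35]
750 [68, -128, 55, 56, 3, 3, 96, 92, 39, 328, 318, 47, 3, 4, 3, 7, 8, 8, 51, 4, 54, 56, 56, 4, 4, 4]
```

```bash
cat >> h.py <<'E'
def step(Ra,pa,Rb,pb,N):
    """constant tool-frame row (turn then shift cm) taking pose a to b in N rows; shift along axes before the turn"""
    w=R.from_matrix(Ra.T@Rb).as_rotvec()/N
    A=sum(R.from_rotvec(w*k).as_matrix() for k in range(N))
    d=np.linalg.solve(A,Ra.T@(np.array(pb)-np.array(pa)))/10
    return np.r_[w,d].round(4).tolist(), np.degrees(np.linalg.norm(w)).round(1), (10*np.linalg.norm(d)).round(1)
def pose(yaw,lean=0):
    """tool down at yaw (deg), then leant: tool z tips to -(tool x)"""
    return (R.from_euler('z',yaw,degrees=True)*R.from_euler('x',np.pi)*R.from_euler('y',-lean,degrees=True)).as_matrix()
def now():
    s=env.state(); return R.from_euler('xyz',s['tcp_rot']).as_matrix(), np.array(s['eef_pos'])
def plan(*wps):
    Ra,pa=now(); print('t',env.state()['t'])
    for (Rb,pb,N) in wps: print(N,*step(Ra,pa,Rb,pb,N)); Ra,pa=Rb,pb
E
python3 - <<'E'
from h import *
import pickle
from scipy.optimize import least_squares
print(pose(147.3,40)[:,2])
S=pickle.load(open('S.pkl','rb'))
for n in S:
    f=cloud(S[n]['p'],np.ones((420,560),bool))
    f=f[(abs(f[:,0]-480)<110)&(abs(f[:,1]-170)<110)&(f[:,2]<135)]
    r=f[f[:,2]>121]; r=r[np.hypot(r[:,0]-488,r[:,1]-163)<56]
    s=least_squares(lambda q:np.hypot(r[:,0]-q[0],r[:,1]-q[1])-43.5,[488,163],loss='soft_l1').x
    hh=f[(f[:,2]>105)]; d=np.hypot(*(hh[:,:2]-s).T); hh=hh[(d>55)&(d<108)&(hh[:,0]<s[0]+20)]
    hm=np.median(hh,0); print(n,len(r),'cup',s.round(1),'z',np.percentile(r[:,2],[50,95]).round(1),'handle',len(hh),hm.round(1),'ang',np.degrees(np.arctan2(*(s-hm[:2])[::-1])).round(1), np.percentile(hh[:,2],90))
plan((pose(120),[620,-50,480],14),(pose(81.5),[511,428,300],9),(pose(81.5),[510,429,60],5))
E
```

```text
[ 0.5409127  -0.34725978 -0.76604444]
side 235 cup [493.1 162.5] z [123.6 125.8] handle 160 [450.8 233.9 116.7] ang -59.3 118.67685245796032
top 136 cup [493.5 158.5] z [124.  127.5] handle 96 [454.3 223.8 116.6] ang -59.0 119.2261613793587
t 3.6
14 [0.0, 0.0, -0.1241, 5.287, 1.2725, -1.8954] 7.1 57.6
9 [0.0, -0.0, 0.0747, 5.55, 0.0042, 2.0] 4.3 59.0
5 [0.0, 0.0, 0.0, 0.0168, -0.0227, 4.8] 0.0 48.0
```

```bash
python3 -m inch '[[0,0,-0.1241,5.287,1.2725,-1.8954,-1],[0,0,-0.1241,5.287,1.2725,-1.8954,-1],[0,0,-0.1241,5.287,1.2725,-1.8954,-1],[0,0,-0.1241,5.287,1.2725,-1.8954,-1],[0,0,-0.1241,5.287,1.2725,-1.8954,-1],[0,0,-0.1241,5.287,1.2725,-1.8954,-1],[0,0,-0.1241,5.287,1.2725,-1.8954,-1],[0,0,-0.1241,5.287,1.2725,-1.8954,-1],[0,0,-0.1241,5.287,1.2725,-1.8954,-1],[0,0,-0.1241,5.287,1.2725,-1.8954,-1],[0,0,-0.1241,5.287,1.2725,-1.8954,-1],[0,0,-0.1241,5.287,1.2725,-1.8954,-1],[0,0,-0.1241,5.287,1.2725,-1.8954,-1],[0,0,-0.1241,5.287,1.2725,-1.8954,-1]]'
python3 - <<'E'
from h import *
plan((pose(81.5),[511,428,300],9),(pose(81.5),[510,429,120],3))
E
```

```text
t: 5.35
eef_pos: [619.9, -48.2, 480.3]
tcp_rot: [-3.141, -0.0, 2.098]
ft_force: [0.6, 0.2, -0.1]
opening: 1.001
grip_force: 0.0
t 5.35
9 [-0.0, -0.0, 0.0751, 5.5308, 0.0135, 2.0036] 4.3 58.8
3 [0.0, 0.0, 0.0, 0.028, -0.0379, 6.0] 0.0 60.0
```

```bash
python3 -m inch '[[0,0,0.0751,5.53,0.0135,2,-1],[0,0,0.0751,5.53,0.0135,2,-1],[0,0,0.0751,5.53,0.0135,2,-1],[0,0,0.0751,5.53,0.0135,2,-1],[0,0,0.0751,5.53,0.0135,2,-1],[0,0,0.0751,5.53,0.0135,2,-1],[0,0,0.0751,5.53,0.0135,2,-1],[0,0,0.0751,5.53,0.0135,2,-1],[0,0,0.0751,5.53,0.0135,2,-1],[0,0,0,0,0,6,-1],[0,0,0,0,0,6,-1],[0,0,0,0,0,6,-1],[0,0,0,0,0,0,-1]]'
python3 - <<'E'
from h import *
p=shot('side','side1.png')
plan((pose(81.5),[509.5,429,60],2))
E
```

```text
t: 6.98
eef_pos: [511.6, 425.4, 116.1]
tcp_rot: [-3.136, 0.005, 1.418]
ft_force: [0.4, 0.7, -0.2]
opening: 0.999
grip_force: 0.0
t 7.025
2 [-0.0009, 0.0009, -0.0021, 0.1048, -0.1918, 2.9783] 0.1 29.9
```

View pics/side1.png

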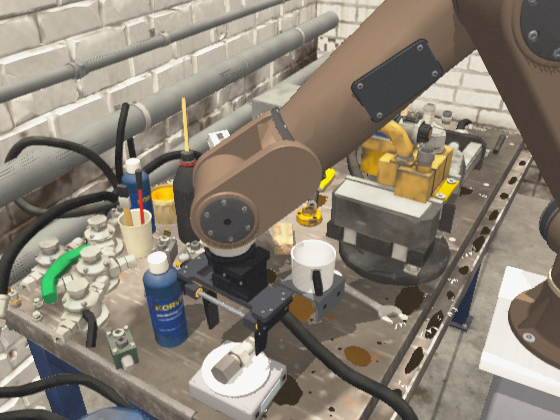

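```bash
python3 -m inch '[[0,0,0,0.1,-0.1,3,-1],[0,0,0,0.1,-0.1,3,-1],[0,0,0,0,0,0,-1],[0,0,0,0,0,0,1],[0,0,0,0,0,0,1],[0,0,0,0,0,0,1],[0,0,0,0,0,0,1],[0,0,0,0,0,0,1]]'
```

```text
t: 8.02
eef_pos: [511.6, 428.8, 60.0]
tcp_rot: [3.142, 0.0, 1.418]
ft_force: [-0.6, -0.3, -0.4]
opening: 0.528
grip_force: 0.0
```

```bash
python3 -m inch '[[0,0,0,0,0,0,1],[0,0,0,0,0,0,1],[0,0,0,0,0,0,1],[0,0,0,0,0,-1,1],[0,0,0,0,0,-2,1]]';  python3 - <<'E'
from h import *
_,p=now()
plan((pose(81.5),[p[0],p[1],110],1),(pose(81.5),[370,452,90],3),(pose(81.5),[370,452,7],3))
E
```

```text
t: 8.65
eef_pos: [511.0, 428.5, 90.1]
tcp_rot: [-3.14, 0.002, 1.418]
ft_force: [0.5, 0.8, -3.1]
opening: 0.395
grip_force: 30.0
t 8.65
1 [-0.0016, 0.0015, -0.0041, -0.003, -0.0031, -1.9884] 0.3 19.9
3 [0.0, 0.0, 0.0, 0.0794, -4.7645, 0.6667] 0.0 48.1
3 [0.0, 0.0, 0.0, 0.0, -0.0, 2.7667] 0.0 27.7
```

```bash
python3 -m inch '[[0,0,0,0,0,-2,1],[0,0,0,0.08,-4.76,0,1],[0,0,0,0.08,-4.76,0,1],[0,0,0,0.08,-4.76,0,1],[0,0,0,0,0,4,1],[0,0,0,0,0,4,1],[0,0,0,0,0,1.7,1],[0,0,0,0,0,0.6,1],[0,0,0,0,0,0,1]]'
```

```text
t: 9.78
eef_pos: [371.3, 453.2, 7.8]
tcp_rot: [3.141, -0.001, 1.418]
ft_force: [-0.1, 0.7, -3.7]
opening: 0.394
grip_force: 30.0
```

```bash
python3 -m inch '[[0,0,0,0,0,0.25,1],[0,0,0,0,0,0,-0.3],[0,0,0,0,0,0,-1],[0,0,0,0,0,0,-1],[0,0,0,0,0,-0.5,-1],[0,0,0,0,0,-5,-1],[0,0,0,0,0,-6,-1]]'
python3 - <<'E'
from h import *
import pickle
S=pickle.load(open('S.pkl','rb'))
for n in S:
    f=cloud(S[n]['p'],np.ones((420,560),bool))
    for x in range(430,600,20):
        q=f[(abs(f[:,0]-x)<8)&(f[:,1]>265)&(f[:,1]<365)&(f[:,2]>25)&(f[:,2]<170)]
        if len(q): print(n,x,'y',np.percentile(q[:,1],[3,97]).round(0),'z',np.percentile(q[:,2],[50,98]).round(0))
G=np.array([454.7,224.8,107])
for L in(35,38): 
    Rg=pose(121,L); t=G+19*Rg[:,2]; 
    for sx in(1,):
      for sy in(1,-1): print(L,t.round(1),'corner',(G-59*Rg[:,2]+37.5*Rg[:,0]+90*sy*Rg[:,1]).round(0))
Rg=pose(121,35);t=G+19*Rg[:,2]; pre=t-90*Rg[:,2]
plan((pose(115,20),[385,370,260],3),(Rg,pre,4),(Rg,t,3))
E
```

```text
t: 10.65
eef_pos: [370.4, 452.5, 120.3]
tcp_rot: [-3.14, 0.002, 1.418]
ft_force: [0.3, 1.3, 1.0]
opening: 0.957
grip_force: 0.0
side 430 y [317. 334.] z [69. 77.]
side 450 y [312. 333.] z [82. 91.]
side 470 y [311. 332.] z [ 96. 104.]
side 490 y [310. 329.] z [107. 114.]
side 510 y [308. 328.] z [116. 124.]
side 530 y [306. 326.] z [124. 132.]
side 550 y [305. 324.] z [131. 137.]
side 570 y [302. 321.] z [134. 140.]
side 590 y [299. 318.] z [137. 142.]
top 430 y [306. 327.] z [70. 78.]
top 450 y [305. 326.] z [84. 91.]
top 470 y [304. 327.] z [ 97. 107.]
top 490 y [302. 322.] z [109. 115.]
top 510 y [300. 321.] z [118. 124.]
top 530 y [298. 321.] z [126. 133.]
top 550 y [295. 317.] z [132. 137.]
top 570 y [293. 317.] z [136. 141.]
top 590 y [290. 314.] z [137. 143.]
35 [460.3 215.5  91.4] corner [499. 326. 134.]
35 [460.3 215.5  91.4] corner [344. 234. 134.]
38 [460.7 214.8  92. ] corner [498. 328. 130.]
38 [460.7 214.8  92. ] corner [344. 235. 130.]
t 10.65
3 [-0.0348, -0.1125, -0.1941, -3.3373, 0.5127, -4.3097] 13.0 54.7
4 [-0.0121, -0.0654, -0.0233, -1.6936, -0.1896, 3.4486] 4.0 38.5
3 [0.0, 0.0, 0.0, -0.0, 0.0, 3.0] 0.0 30.0
```

Run:
```python
from h import *
G=np.array([454.7,224.8,107])
Rg=pose(121,35.5);t=G+19*Rg[:,2]; pre=t-90*Rg[:,2]
plan((pose(108,18),[380,400,250],4),(Rg,pre,5),(Rg,t,3))
```

```text
t 10.65
4 [-0.0187, -0.0767, -0.1156, -1.7076, 0.2853, -3.0715] 8.0 35.3
5 [-0.0205, -0.0608, -0.0407, -2.0053, -0.1378, 2.8214] 4.4 34.6
3 [0.0, 0.0, 0.0, 0.0, -0.0, 3.0] 0.0 30.0
```

```bash
python3 -m inch '[[-0.0187,-0.0767,-0.1156,-1.7076,0.2853,-3.0715,-1],[-0.0187,-0.0767,-0.1156,-1.7076,0.2853,-3.0715,-1],[-0.0187,-0.0767,-0.1156,-1.7076,0.2853,-3.0715,-1],[-0.0187,-0.0767,-0.1156,-1.7076,0.2853,-3.0715,-1],[-0.0205,-0.0608,-0.0407,-2.0053,-0.1378,2.8214,-1],[-0.0205,-0.0608,-0.0407,-2.0053,-0.1378,2.8214,-1],[-0.0205,-0.0608,-0.0407,-2.0053,-0.1378,2.8214,-1],[-0.0205,-0.0608,-0.0407,-2.0053,-0.1378,2.8214,-1],[-0.0205,-0.0608,-0.0407,-2.0053,-0.1378,2.8214,-1],[0,0,0,0,0,0,-1],[0,0,0,0,0,0,-1]]'
python3 - <<'E'
from h import *
G=np.array([454.7,224.8,107])
Rg=pose(121,35.5);t=G+19*Rg[:,2]; print(t)
plan((Rg,t,3)); shot('side','side2.png'); shot('top','top2.png')
a=cv2.imread('pics/side2.png')[200:400,200:420]; b=cv2.imread('pics/top2.png')[180:320,180:340]
cv2.imwrite('pics/c2.png',np.hstack([cv2.resize(a,(440,400)),cv2.resize(b,(360,400))]))
E
```

```text
t: 12.02
eef_pos: [433.9, 261.2, 164.4]
tcp_rot: [3.137, 0.618, 2.108]
ft_force: [0.1, 0.3, 0.8]
opening: 1.0
grip_force: 0.0
[460.38259852 215.34256788  91.53180515]
t 12.025
3 [0.0007, -0.0007, -0.0009, -0.0313, -0.035, 3.0014] 0.1 30.0
```

View pics/c2.png

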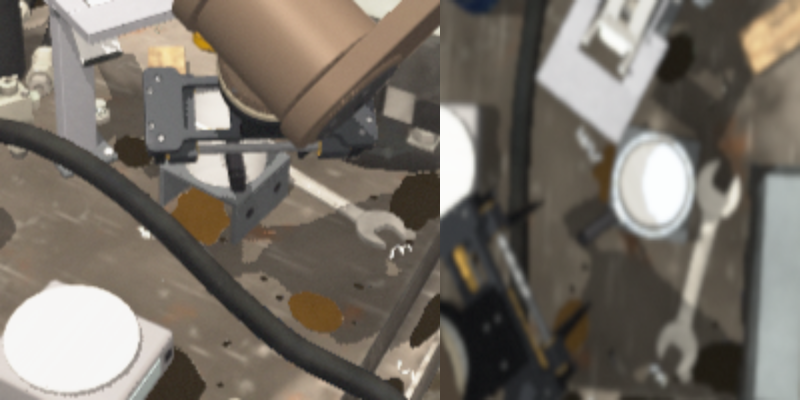

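```bash
python3 -m inch '[[0,0,0,0,0,3,-1],[0,0,0,0,0,3,-1],[0,0,0,0,0,2.9,0],[0,0,0,0,0,0,1],[0,0,0,0,0,0,1],[0,0,0,0,0,0,1],[0,0,0,0,0,0,1],[0,0,0,0,0,0,1],[0,0,0,0,0,0,1],[0,0,0,0,0,0,1],[0,0,0,0,0,0,1]]'
```

```text
t: 13.5
eef_pos: [460.5, 216.3, 91.2]
tcp_rot: [3.139, 0.619, 2.11]
ft_force: [-1.2, 0.8, 0.3]
opening: 0.143
grip_force: 30.0
```

Run:
```python
from h import *
Rg,p=now(); plan((Rg,p+[0,0,55],3))
```

```text
t 13.5
3 [0.0, 0.0, 0.0, -1.0635, 0.0036, -1.4933] 0.0 18.3
```

```bash
python3 -m inch '[[0,0,0,-1.06,0,-1.49,1],[0,0,0,-1.06,0,-1.49,1],[0,0,0,-1.06,0,-1.49,1],[0,0,0,0,0,0,1],[0,0,0,0,0,0,1]]'
python3 - <<'E'
from h import *
import pickle
from scipy.optimize import least_squares
Rg,pt=now(); S={}
for n in ['side','top']:
    p=shot(n,n+'3.png'); S[n]=p
    f=cloud(p,np.ones((420,560),bool))
    f=f[(abs(f[:,0]-480)<110)&(abs(f[:,1]-170)<110)&(f[:,2]<188)]
    r=f[f[:,2]>175]; r=r[np.hypot(r[:,0]-493,r[:,1]-160)<58]
    s=least_squares(lambda q:np.hypot(r[:,0]-q[0],r[:,1]-q[1])-43.5,[492,161],loss='soft_l1').x
    print(n,len(r),s.round(1),np.percentile(r[:,2],[10,50,90]).round(1),'lo',f[np.hypot(f[:,0]-s[0],f[:,1]-s[1])<47][:,2].min())
    # rim plane: tilt
    top=r[np.abs(np.hypot(*(r[:,:2]-s).T)-43.5)<3]; A=np.c_[top[:,:2]-s,np.ones(len(top))]; print('plane',np.linalg.lstsq(A,top[:,2],rcond=None)[0].round(3))
pickle.dump(S,open('S3.pkl','wb'))
print(pt,Rg[:,2])
E
```

```text
t: 14.12
eef_pos: [460.1, 216.1, 145.4]
tcp_rot: [3.14, 0.619, 2.111]
ft_force: [0.2, -0.4, -1.4]
opening: 0.146
grip_force: 30.0
side 57 [491.9 161.7] [175.7 177.6 179. ] lo -3.6649275647231434
plane [1.90000e-02 1.20000e-02 1.76851e+02]
top 149 [493.  158.2] [176.2 178.3 180.1] lo 105.97346525473722
plane [-5.00000e-03  0.00000e+00  1.78181e+02]
[460.13976351 216.12348273 145.43348182] [ 0.29960608 -0.49655439 -0.81465939]
```

View pics/side3.png

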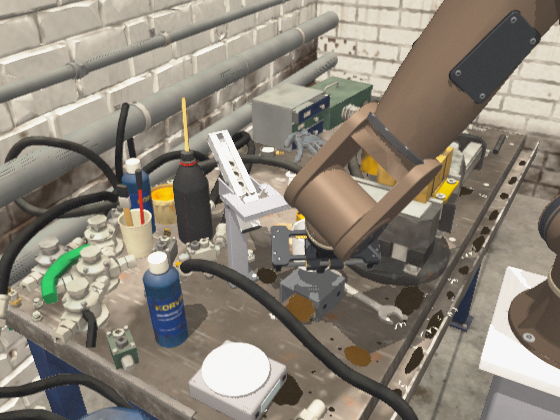

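```bash
cat >> h.py <<'E'
Y=-32.7; U=np.array([np.cos(np.radians(Y)),np.sin(np.radians(Y))]); V=np.array([-U[1],U[0]]); L=np.array([629.6,189.6])
def tcp_for(xc,yc,z,yaw):
    a=np.radians(yaw-180-.95); c=L+xc*U+yc*V
    return np.r_[c-64.8*np.array([np.cos(a),np.sin(a)]),z]
def cup_now():
    Rg,p=now(); yaw=np.degrees(env.state()['tcp_rot'][2]); a=np.radians(yaw-180-.95); c=p[:2]+64.8*np.array([np.cos(a),np.sin(a)])
    return c,(c-L)@U,(c-L)@V
E
python3 - <<'E'
from h import *
print(cup_now())
P=lambda yaw:pose(yaw,35.5)
plan((P(147.3),tcp_for(-78,0,146,147.3),5),(P(147.3),tcp_for(-62,0,146,147.3),1),(P(147.3),tcp_for(-36,0,146,147.3),3))
E
```

```text
(array([492.53732497, 159.94587955]), np.float64(-99.3193673041478), np.float64(-99.00104557069568))
t 14.225
5 [-0.0532, -0.0001, -0.0749, 0.0831, 1.4433, -0.0765] 5.3 14.5
1 [0.0, 0.0, 0.0, -1.3026, 0.0, 0.9291] 0.0 16.0
3 [0.0, 0.0, 0.0, -0.7056, -0.0, 0.5033] 0.0 8.7
```

```bash
python3 -m inch '[[-0.0532,0,-0.0749,0.083,1.443,-0.0765,1],[-0.0532,0,-0.0749,0.083,1.443,-0.0765,1],[-0.0532,0,-0.0749,0.083,1.443,-0.0765,1],[-0.0532,0,-0.0749,0.083,1.443,-0.0765,1],[-0.0532,0,-0.0749,0.083,1.443,-0.0765,1],[0,0,0,0,0,0,1],[0,0,0,0,0,0,1]]'
python3 - <<'E'
from h import *
print(cup_now())
P=lambda yaw:pose(yaw,35.5)
plan((P(147.3),tcp_for(-62,0,146,147.3),1),(P(147.3),tcp_for(-36,0,146,147.3),3))
shot('side','side4.png'); a=cv2.imread('pics/side4.png')[120:320,160:400]; cv2.imwrite('pics/c4.png',cv2.resize(a,(720,600)))
E
```

```text
t: 15.1
eef_pos: [509.9, 267.4, 146.5]
tcp_rot: [3.141, 0.619, 2.569]
ft_force: [-0.9, -0.6, -2.0]
opening: 0.146
grip_force: 30.0
(array([563.78656059, 231.41248302]), np.float64(-77.97150808577823), np.float64(-0.36941831996825414))
t 15.1
1 [-0.0007, -0.0004, -0.0018, -1.2742, 0.0257, 0.9636] 0.1 16.0
3 [0.0, 0.0, 0.0, -0.7056, -0.0, 0.5033] 0.0 8.7
```

View pics/c4.png

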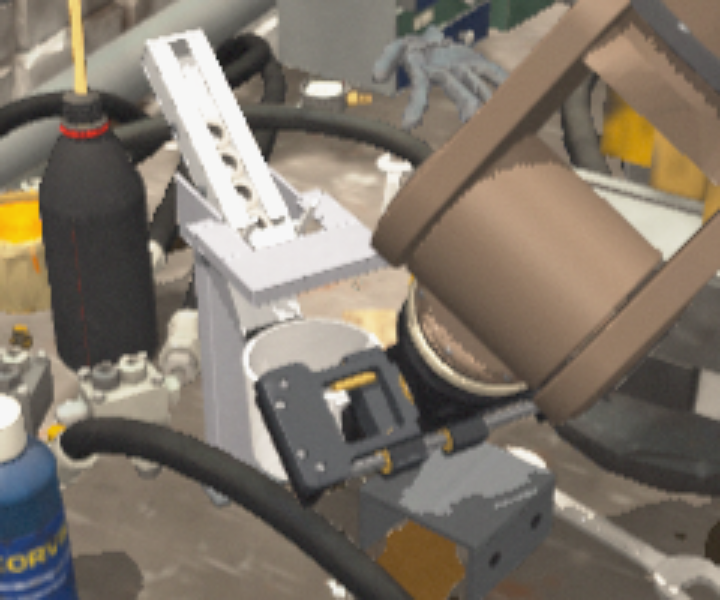

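Run:
```python
from h import *
for n in('side','top'):
    p=shot(n); f=cloud(p,np.ones((420,560),bool)); g=(f[:,:2]-L)
    u=g@U; v=g@V
    for lo,hi in((195,235),(235,262),(262,300),(300,350),(350,400)):
        m=(f[:,2]>lo)&(f[:,2]<hi)&(abs(v)<120)&(u<-98)&(u>-300)
        print(n,lo,hi,m.sum(), np.percentile(u[m],[50,95,100]).round(0) if m.sum()>0 else '', v[m][np.argmax(u[m])].round(0) if m.sum() else '')
```

```text
side 195 235 1253 [-226. -189. -165.] 83.0
side 235 262 1113 [-206. -189. -171.] 31.0
side 262 300 364 [-271. -188. -183.] 82.0
side 300 350 616 [-280. -241. -225.] 26.0
side 350 400 453 [-287. -268. -259.] 48.0
top 195 235 360 [-227. -163. -160.] 80.0
top 235 262 1296 [-190. -168. -162.] -14.0
top 262 300 487 [-209. -186. -181.] 73.0
top 300 350 527 [-228. -214. -212.] -2.0
top 350 400 477 [-239. -227. -224.] 7.0
```

```bash
python3 -m inch '[[0,0,0,-1.3,0,0.93,1],[0,0,0,-0.71,0,0.5,1],[0,0,0,-0.71,0,0.5,1],[0,0,0,0,0,0,1]]'
python3 - <<'E'
from h import *
print(cup_now())
E
```

```text
t: 15.75
eef_pos: [538.8, 249.2, 146.9]
tcp_rot: [3.14, 0.62, 2.569]
ft_force: [-2.2, 0.4, -1.7]
opening: 0.147
grip_force: 30.0
(array([592.65126442, 213.21210315]), np.float64(-43.84896953998593), np.float64(-0.09135736968416808))
```

```bash
python3 -m inch '[[0,0,0,-0.71,0,0.5,1],[0,0,0,0,0,0,1],[0,0,0,0,0,0,1],[0,0,0,0,0,0,1],[0,0,0,0,0,0,1],[0,0,0,0,0,0,1],[0,0,0,0,0,0,1],[0,0,0,0,0,0,1]]'
python3 - <<'E'
from h import *
print(cup_now())
p=shot('side','side5.png'); p2=shot('top','top5.png')
a=cv2.imread('pics/side5.png')[120:320,160:360]; b=cv2.imread('pics/top5.png')[110:250,200:340]; cv2.imwrite('pics/c5.png',np.hstack([cv2.resize(a,(400,400)),cv2.resize(b,(400,400))]))
E
```

```text
t: 16.75
eef_pos: [545.6, 245.1, 147.0]
tcp_rot: [3.14, 0.62, 2.57]
ft_force: [-2.8, 0.4, -3.5]
opening: 0.151
grip_force: 30.0
(array([599.53126182, 209.2041896 ]), np.float64(-35.89414104897885), np.float64(0.25279217105313023))
```

View pics/c5.png

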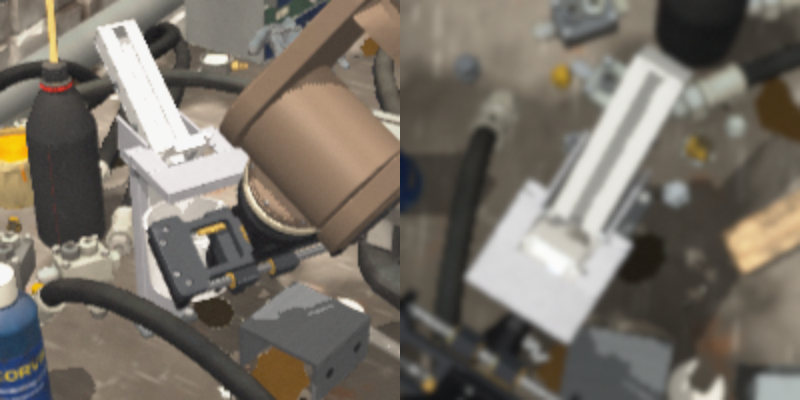

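```bash
python3 -m inch '[[0,0,0,0,0,0,1],[0,0,0,0,0,0,1],[0,0,0,0,0,0,1],[0,0,0,0.71,0,-0.5,1],[0,0,0,0.71,0,-0.5,1],[0,0,0,0.71,0,-0.5,1],[0,0,0,0.71,0,-0.5,1],[0,0,0,0.55,0,-0.4,1],[0,0,0,0,0,0,1]]'
python3 - <<'E'
from h import *
print(cup_now())
Rg,p=now(); q=tcp_for(-150,0,182,147.3); q2=q+[0,0,60]; Rt=pose(147.3,35.5)
pan=np.array([510.4,433.6]); a=np.radians(147.3-180.95); t=np.r_[pan-64.8*np.array([np.cos(a),np.sin(a)]),0]
plan((Rg,p+[0,0,35],2),(Rt,q,4),(Rt,q2,3),(Rt,t+[0,0,200],6),(Rt,t+[0,0,100],4)); print(t)
E
```

```text
t: 17.98
eef_pos: [510.4, 267.9, 146.9]
tcp_rot: [3.14, 0.62, 2.571]
ft_force: [0.1, -0.6, -2.7]
opening: 0.144
grip_force: 30.0
(array([564.31020321, 232.03215626]), np.float64(-77.86562965149811), np.float64(0.43493625328063956))
t 17.975
2 [0.0, 0.0, 0.0, -1.0162, 0.0021, -1.4247] 0.0 17.5
4 [0.0004, -0.0, 0.0, 1.467, -0.0095, -1.0489] 0.0 18.0
3 [0.0, 0.0, 0.0, -1.1614, 0.0, -1.6282] 0.0 20.0
6 [0.0, 0.0, 0.0, 1.5208, 2.3489, -0.225] 0.0 28.1
4 [0.0, 0.0, 0.0, 1.4518, -0.0, 2.0353] 0.0 25.0
[456.4580177  469.50685932   0.        ]
```

```bash
python3 -m inch '[[0,0,0,-1.02,0,-1.42,1],[0,0,0,-1.02,0,-1.42,1],[0,0,0,1.467,0,-1.05,1],[0,0,0,1.467,0,-1.05,1],[0,0,0,1.467,0,-1.05,1],[0,0,0,1.467,0,-1.05,1],[0,0,0,-1.16,0,-1.63,1],[0,0,0,-1.16,0,-1.63,1],[0,0,0,-1.16,0,-1.63,1],[0,0,0,0,0,0,1],[0,0,0,0,0,0,1]]'
python3 - <<'E'
from h import *
import pickle
s=cup_now()[0]; print(s)
for n in ('side','top'):
    p=shot(n,n+'6.png')
    f=cloud(p,np.ones((420,560),bool))
    r=f[(np.hypot(*(f[:,:2]-s).T)<60)&(f[:,2]>268)&(f[:,2]<290)]
    from scipy.optimize import least_squares
    if len(r)>20: print(n,len(r),least_squares(lambda q:np.hypot(r[:,0]-q[0],r[:,1]-q[1])-43.5,s,loss='soft_l1').x, np.percentile(r[:,2],[10,50,90]))
a=cv2.imread('pics/side6.png')[110:310,160:360]; b=cv2.imread('pics/top6.png')[130:270,180:320]; cv2.imwrite('pics/c6.png',np.hstack([cv2.resize(a,(400,400)),cv2.resize(b,(400,400))]))
E
```

```text
t: 19.35
eef_pos: [449.3, 306.5, 241.1]
tcp_rot: [3.141, 0.619, 2.571]
ft_force: [-0.6, -0.4, -2.5]
opening: 0.144
grip_force: 30.0
[503.27910512 270.57412888]
side 127 [503.22117943 272.9018195 ] [268.41857547 269.67815292 271.41031916]
top 170 [503.86856225 269.12398767] [268.68320112 270.43679976 272.51956535]
```

View pics/c6.png

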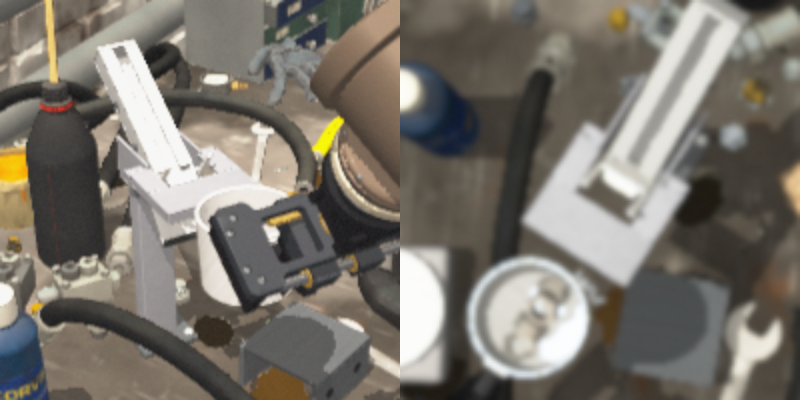

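```bash
python3 -m inch '[[0,0,0,1.3,2.1,-0.2,1],[0,0,0,1.5,2.4,-0.22,1],[0,0,0,1.5,2.4,-0.22,1],[0,0,0,1.5,2.4,-0.22,1],[0,0,0,1.5,2.4,-0.22,1],[0,0,0,1.5,2.4,-0.22,1],[0,0,0,1.45,0,2.03,1],[0,0,0,1.45,0,2.03,1],[0,0,0,1.45,0,2.03,1],[0,0,0,0,0,0,1],[0,0,0,0,0,0,1]]'
python3 - <<'E'
from h import *
from scipy.optimize import least_squares
s=cup_now()[0]; print(s)
for n in ('side','top'):
    p=shot(n,n+'7.png'); f=cloud(p,np.ones((420,560),bool)); zr=env.state()['eef_pos'][2]+34
    r=f[(np.hypot(*(f[:,:2]-s).T)<60)&(abs(f[:,2]-zr)<5)]
    if len(r)>20: print(n,len(r),least_squares(lambda q:np.hypot(r[:,0]-q[0],r[:,1]-q[1])-43.5,s,loss='soft_l1').x)
    m=env.find_in(p,'nut1'); print([(round(q['score'],2),w(p,q['centre']).round(0).tolist()) for q in m])
t=[456.5,469.5]; Rt=pose(147.3,35.5)
plan((Rt,t+[100],2),(Rt,t+[92],1))
E
```

```text
t: 20.82
eef_pos: [459.6, 468.2, 127.3]
tcp_rot: [3.14, 0.62, 2.57]
ft_force: [0.2, 0.2, -2.4]
opening: 0.145
grip_force: 30.0
[513.54545865 432.25001265]
side 74 [513.88504367 433.77191144]
[(0.5, [523.0, 425.0, 118.0]), (0.47, [539.0, 428.0, 116.0])]
top 85 [513.9479231  430.39368208]
[(0.7, [503.0, 453.0, 120.0]), (0.54, [518.0, 424.0, 114.0])]
t 21.025
2 [0.0012, 0.0001, -0.0007, 0.9425, -0.0339, 1.0345] 0.1 14.0
1 [0.0, 0.0, 0.0, 0.4646, -0.0, 0.6513] 0.0 8.0
```

```bash
python3 -m inch '[[0,0,0,0.94,-0.03,1.03,1],[0,0,0,0.94,-0.03,1.03,1],[0,0,0,0.4,0,0.55,1],[0,0,0,0,0,0,1],[0,0,0,0,0,0,1]]'
```

```text
t: 21.65
eef_pos: [456.2, 469.3, 91.9]
tcp_rot: [3.141, 0.619, 2.571]
ft_force: [-0.2, -0.5, -2.2]
opening: 0.143
grip_force: 30.0
```

```bash
python3 -m inch '[[0,0,0,0.058,0,0.081,1],[0,0,0,0,0,0,1],[0,0,0,0,0,0,1]]'; python3 -m inch '[[0,0,0,0.04,0,0.056,1],[0,0,0,0,0,0,1],[0,0,0,0,0,0,1]]'
```

```text
t: 22.02
eef_pos: [456.4, 469.3, 91.5]
tcp_rot: [3.14, 0.62, 2.57]
ft_force: [-0.2, 0.8, -0.9]
opening: 0.143
grip_force: 30.0
t: 22.4
eef_pos: [456.3, 469.4, 91.4]
tcp_rot: [3.139, 0.62, 2.57]
ft_force: [-3.3, -0.4, 4.2]
opening: 0.145
grip_force: 30.0
```

```bash
python3 -m inch '[[0,0,0,0,0,0,0.5],[0,0,0,0,0,0,0],[0,0,0,0,0,0,-0.5],[0,0,0,0,0,0,-0.5],[0,0,0,0,0,-1,-0.5],[0,0,0,0,0,-3,-0.5],[0,0,0,0,0,-5,-0.5],[0,0,0,0,0,-5,-0.5],[0,0,0,0,0,-4,-0.5],[0,0,0,0,0,0,-0.5],[0,0,0,0,0,0,-0.5]]'
python3 - <<'E'
from h import *
from scipy.optimize import least_squares
for n in ('side','top'):
    p=shot(n,n+'8.png'); f=cloud(p,np.ones((420,560),bool)); s=np.array([510.4,433.8])
    r=f[(np.hypot(*(f[:,:2]-s).T)<60)&(f[:,2]>120)&(f[:,2]<132)]
    print(n,len(r),least_squares(lambda q:np.hypot(r[:,0]-q[0],r[:,1]-q[1])-43.5,s,loss='soft_l1').x,np.percentile(r[:,2],[10,90]))
    for t in('pump_flange','spray_can','wood_block','coupling'):
        m=env.find_in(p,t)[:1]; print(t,[(round(q['score'],2),w(p,q['centre']).round(0).tolist()) for q in m])
a=cv2.imread('pics/side8.png'); b=cv2.imread('pics/top8.png')[200:290,130:230]; cv2.imwrite('pics/c8.png',np.hstack([cv2.resize(a[100:420,100:420],(400,400)),cv2.resize(b,(400,400))]))
E
```

```text
t: 23.78
eef_pos: [368.0, 525.3, 236.7]
tcp_rot: [3.141, 0.619, 2.571]
ft_force: [0.3, -0.9, -0.0]
opening: 0.752
grip_force: 0.0
side 292 [509.49145094 435.63601671] [120.74581361 125.49315942]
pump_flange [(0.97, [624.0, -107.0, 16.0])]
spray_can [(0.68, [674.0, 406.0, 113.0])]
wood_block [(0.6, [636.0, 32.0, 34.0])]
coupling [(0.82, [363.0, 436.0, 28.0])]
top 148 [510.04454183 431.78648982] [121.06079644 126.35866681]
pump_flange [(0.72, [629.0, -123.0, 26.0])]
spray_can [(0.81, [686.0, 380.0, 154.0])]
wood_block [(0.94, [639.0, 2.0, 30.0])]
coupling [(0.68, [369.0, 453.0, 25.0])]
```

View pics/c8.png

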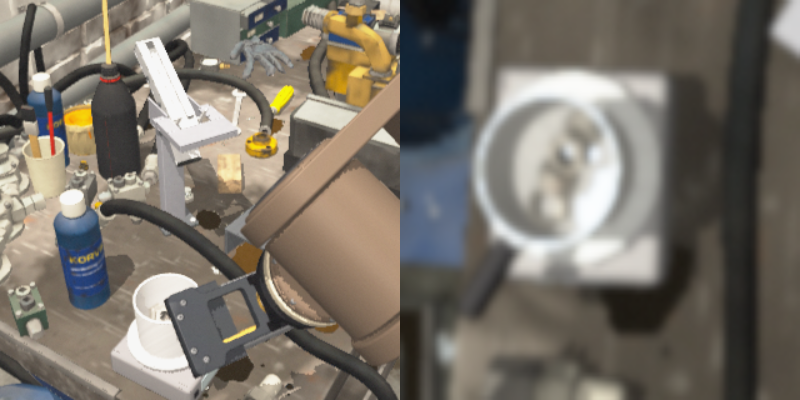

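```bash
python3 -c "
from cell import env
print(env.job_done())"
```

```text
the job is handed in; nothing more can be done
None
```

I handed the job in at about 24 s of the 53 s. The coupling is on the bench, and the cup with its nuts stands upright, centred on the pan to within about 1 mm. The gate is shut and the flange, can and block have not moved. I could not count the nuts clearly in the pictures; the empty chute and the extra weight at the wrist fit all four being in the cup, and I saw none on the bench.

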